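# Set the screw clearance of a slide-mounting press

### The arm

A 6-joint arm with a two-finger parallel gripper is mounted at the origin on a cart in front of the work surface, level with it; the furniture and walls round the work are solid. World frame = base frame: x ahead of the robot, y to its left, z up, the work surface at z = 0. Lengths are in mm, angles in rad, forces in N, time in s.
With the tool pointing down it reaches from about 275 to 750 mm from the base axis. Payload 10.2 kg.
Tool frame: the origin (TCP) lies midway between the tips of the shut fingers; the grasp point (between the pads) lies 19 mm behind it; x points along the fingers, y is the direction in which the jaws open and shut, and the axes are right-handed (so a half turn about x gives the same grasp; the last joint's range is limited). The gripper opens to 85 mm and grips with 20 to 120 N. Pads are 22 mm wide; open, the fingers measure 114 mm over their backs; the gripper's body (76 mm by 85 mm) begins 54 mm behind the grasp point. The pads swing forward as they close: fully open they stand 13 mm farther back than shut.
Start: joints at [-1.507, 0.313, 1.498, -0, 1.331, -0.223], TCP at [148.501, -503.566, 231.294] pointing down, gripper open.
Joint ranges: [-2.94, 2.94], [-0.97, 2.17], [0.19, 2.56], [-1.23, 4.37], [0.02, 3.11], [-2.88, 2.88]. Speed limits (rad/s): [2.39, 2.39, 3.01, 3.14, 3.14, 3.14].

### API

Orientations are given as a unit quaternion [w, x, y, z].
In Python, from rig import ctrl gives the robot as it stands.
- The arm moves only by the tool arm_command, never from a script. Its argument "plan" is a list of rows, each a list of 5 numbers: the shift along the tool's x, y, z in m, then the turn about the tool's x in rad, then the opening, from 0 (shut) to 1 (fully open). A call has 1 to 12 rows; each row shifts and turns the commanded pose from where the row before left it, along the tool's axes as they then stand; what a row does not reach is not made up. A row lasts 1/8 s, in which the tool goes at most 62.5 mm and 10.7 degrees, less where a joint would pass 70% of its speed; a pose out of reach is approached as far as the arm can. A call with a gripper value outside its range is refused whole. The fingers move at their own pace and stop on an object; "squeeze" is the grip in N (left out, the last holds). Time passes only in rows, so rows that do not move let the fingers close. It gives the time, the measured TCP pose, the force and the opening at its end, in the units of the state.
- ctrl.sense(): the state, without advancing time (a new reading comes with each control period).
- ctrl.capture(name): name is "scene" or "top"; returns a dict with "color" (420x560x3 uint8, red, green, blue), "fx", "fy", "cx", "cy" (pixels), "xyz" and "orientation" of the camera in the world. Camera axes: x right, y up, looking along -z (the intrinsics and any distortion apply to the point x, -y, -z); pixel columns grow to the right and rows downward; lengths in mm; the calibration is good to about 2 mm. A picture is of the moment at which its call begins. There is no depth.
- ctrl.finish_job(): hands the job in, once; it reports no verdict.
Trained networks look in the newest picture that a camera, given by its name, has taken for a name from the list of things; names that differ only in an ending like _2 or _b are one class to them, and where a whole thing is asked for, a point or a joint stands for the part that bears it (a point fixed in the world has none). Each returns a list of dicts, best first, with "score" (0 to 1); they miss things now and then, are a little off and sometimes report something else, mostly with a low value. They report only what shows in the picture. A call takes as long as a camera call. They do not tell look-alikes from the thing itself.
- ctrl.spot_in(camera, query): "uv" ([column, row] in pixels, amid what is visible of it).
- ctrl.regions_of(camera, query): "mask" (420x560 bool, what is visible of it) and "uv" ([column, row] in pixels, amid what is visible of it).
- ctrl.place_of(camera, query): "uv" ([column, row] in pixels: a listed point, or the origin of a listed thing).
The state is a dict: "time_s": time; "joints": joint angles; "dq": joint speeds; "tau": joint torques, N m; "eef_pos": TCP position; "ee_rot": TCP orientation; "force": force on the tool from outside, world axes, zero at the start; "wrist_torque": the same for the moment, N m; "grip_width": opening from 0.0 (shut) to 1.0 (fully open).
Only numpy, scipy, OpenCV 4.12 (cv2) and the standard library are available. Lean on these libraries where they do the work, as an engineer would, in place of code of your own. Each camera call takes 0.05 s, during which the arm holds its last target.

### The job

Set the clearance of the little screw press on the bench: turn its round knob clockwise until the screw just bottoms on the plate over the glass slides (gently, forcing it harder cracks the glass), then back it off a quarter turn. When that is set, swing the locking lever on the bridge from the side right round to the rear against its stop, let go, and leave the other things on the bench where they are.

Things in the scene. Friction and masses are not known exactly. Their poses are not given: they have to be found in the camera images.
- press: Grey screw press bolted to the bench (fixed): base 100 (x) x 150 (y) x 12 mm, two posts, a bridge along y 34 mm wide, 150 mm long, its top 101 mm above the bench. Origin: centre of the base's underside, at bench height; x to its rear, y to its left, z up. Knob on the bridge straight above the origin, locking lever on the bridge's right (-y) end. Position and yaw (within 0.5 rad) vary.
- knob_grip (a point): Centre, half-way up, of the round black ribbed knob, 36 mm wide, 24 mm tall (130 to 154 mm above the bench; below it a 22 mm boss, then the bridge, 41 mm under this point). z up = its axis; x follows the radial mark on top, whose direction at bottoming is random. Clockwise from above lowers the screw; it starts 1.2 to 3.0 rad short of bottoming. The knob does not rise and stays where left.
- foot_face (a point): Centre of the lower face of the screw's steel foot (25 mm disc), z up. Moves 1.0 mm per turn of the knob and starts 0.2 to 0.5 mm above the plate, too little to measure: feel it. The knob runs at a steady 0.05 N m; once bottomed the torque climbs 1.2 N m per further rad. Turning more than about 0.3 rad (0.4 N m) past that point is too hard.
- plate_top (a point): Centre of the top of the steel pressure plate that lies on the stack of glass slides in the press, 40 mm above the bench, straight under the knob; the screw bottoms when foot_face meets it. z is up.
- lever (a joint): Locking lever, angle in rad seen from above: 0 = arm points straight out to the right (-y of the press), unlocked; grows anticlockwise; 1.5 = locked, arm points to the rear (+x of the press) against its stop. Starts at 0 to 0.3. Stays where it is left, friction about 0.06 N m (about 1.1 N at the post).
- lever_post (a point): Middle of the upright black post at the end of the locking lever, 13 mm diameter; the post stands 107 to 130 mm above the bench, this point at 120 mm, 55 mm from the lever's pivot. Push it sideways towards the rear.
- lever_pivot (a point): Pivot of the locking lever, on the vertical axis about which it swings; on the press 55 mm to the right (-y) of the knob's axis, 105 mm above the bench. Its round hub is 20 mm wide and reaches 112 mm above the bench.
- cup_mid (a point): Centre of the loose specimen cup (52 mm wide, 56 mm tall) standing left of the press. Leave alone.
- marker_mid (a point): Centre of the loose black marker pen (135 mm long, 16 mm thick) lying in front of the press. Leave alone.
- tube_mid (a point): Centre of the loose blood tube (79 mm long, 16 mm thick) lying behind the press. Leave alone.
Mind the look-alikes: they are no part of the job. Of the things that look like the press, the largest one is meant.

How it is judged (in metres and radians):
On the way, in this order (a step that is already met when the one before it is completed fails the run):
1. the screw is bottomed: the foot meets the plate, lever still unlocked (z of foot_face in the frame of plate_top below 0 m and value of joint lever below 0.5 rad), for 0.1 s.
2. the screw is backed off a quarter turn (64 to 116 degrees), lever still unlocked (z of foot_face in the frame of plate_top between 0.000178 and 0.000322 m and value of joint lever below 0.5 rad), for 0.2 s.
3. the lever is swung home (value of joint lever above 1.38 rad), for 0.1 s.
At the end, for the whole second after the job is handed in: The foot stands a quarter turn (64 to 116 degrees, a gap of 0.18 to 0.32 mm) above where it bottomed, the locking lever is swung to the rear to within 0.12 rad of its stop and at rest (z of foot_face in the frame of plate_top between 0.000178 and 0.000322 m and value of joint lever above 1.38 rad and velocity of joint lever below 0.05 rad/s); the robot touches nothing.
It fails at once if the screw is overtightened: knob forced more than about 20 degrees past the point where the foot meets the plate (about 0.42 N m in all) (z of foot_face in the frame of plate_top below -5.6e-05 m).
It fails at once if the specimen cup is pushed more than 30 mm (distance of cup_mid from where it was at the start of the episode above 0.03 m).
It fails at once if the marker pen is pushed more than 30 mm (distance of marker_mid from where it was at the start of the episode above 0.03 m).
It fails at once if the lying blood tube is pushed more than 30 mm (distance of tube_mid from where it was at the start of the episode above 0.03 m).
It also fails if it takes over 72 s, if anything falls off the work surface, if the arm or the gripper's body presses on something with over 40 N, if the wrist force passes 120 N, or if a joint passes its speed limit or range.

## Working session

There is one attempt and no reset: what is moved stays moved. The work goes in short steps, Python scripts to look and compute and a tool call to move; the robot and the scene stay as the last step left them, time stands still between calls to the robot, and variables do not carry over. Pictures are saved under pics/ and viewed, and the job is handed in when it is done.

Besides the shell and the picture viewer there is one more tool, called after "Request:" as name(argument=value, ...), one argument or row to a line, values as JSON. arm_command: Moves the arm, as the interface text tells. Its arguments: {"type":"object","properties":{"plan":{"type":"array"},"squeeze":{"type":"number"}},"required":["plan"]}

```bash
ls; mkdir -p pics
python3 - <<'E'
from rig import ctrl
import cv2,json
s=ctrl.sense();print(s)
for n in("scene","top"):
    c=ctrl.capture(n);cv2.imwrite(f"pics/{n}0.png",c["color"][:,:,::-1])
    print(n,{k:v for k,v in c.items() if k!="color"})
    for q in["press","knob_grip","lever_post","lever_pivot","plate_top","cup_mid","marker_mid","tube_mid"]:
        print(q,[(round(d["score"],2),[round(float(x),1) for x in d["uv"]]) for d in ctrl.place_of(n,q)])
E
```

```text
pics
{'time_s': 0.0, 'joints': array([-1.50739920e+00,  3.13433412e-01,  1.49846571e+00,  3.66858336e-06,
        1.33097426e+00, -2.23411880e-01]), 'dq': array([ 7.33333433e-05,  4.94515131e-04, -1.78789492e-03, -4.38422881e-04,
        5.89959883e-05,  7.76729833e-05]), 'tau': array([-1.59935455e-03, -4.12271726e+01, -2.59742099e+01, -2.22879416e-04,
        4.19664822e-03, -1.36060882e-05]), 'eef_pos': array([ 148.48507915, -503.29165996,  230.73278397]), 'ee_rot': array([ 0.10060352,  0.69988581,  0.10150603, -0.69981092]), 'force': array([ 0.19884065,  0.5809595 , -0.35725079]), 'wrist_torque': array([ 0.05085027, -0.05138408, -0.01009004]), 'grip_width': 1.0047198269551154}
scene {'fx': 381.8787430436012, 'fy': 381.8787430436012, 'cx': 269.06409795094265, 'cy': 213.2990041909713, 'xyz': array([-73.31642749, 518.92848501, 711.02556603]), 'orientation': array([-0.41841408, -0.18964934,  0.37413369,  0.80559715])}
press [(0.85, [344.6, 214.2]), (0.81, [259.2, 245.6]), (0.73, [175.8, 309.3])]
knob_grip [(0.61, [261.4, 203.0]), (0.56, [347.1, 188.1]), (0.46, [170.8, 274.8])]
lever_p
[... 362 characters left out ...]
468.1146002175683, 'cx': 275.0196707924849, 'cy': 212.80316625907258, 'xyz': array([ 415.65961104,  128.0842832 , 1033.13958982]), 'orientation': array([ 0.71297218,  0.03447107, -0.05000879, -0.69855675])}
press [(0.79, [146.9, 243.7]), (0.68, [383.6, 239.7]), (0.6, [266.0, 224.0])]
knob_grip [(0.61, [267.8, 213.8]), (0.39, [395.7, 238.2]), (0.38, [133.7, 238.7]), (0.33, [204.3, 187.5])]
lever_post [(0.48, [316.1, 235.4]), (0.46, [426.3, 250.7])]
lever_pivot [(0.97, [153.1, 253.2]), (0.72, [410.0, 243.6]), (0.64, [289.8, 229.7]), (0.15, [238.7, 252.2])]
plate_top [(0.73, [318.8, 239.7]), (0.54, [387.8, 239.6])]
cup_mid [(0.86, [205.0, 184.8])]
marker_mid [(0.67, [241.1, 253.4])]
tube_mid []
```

View pics/scene0.png

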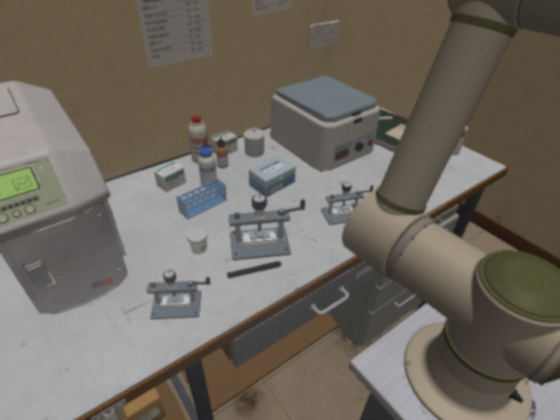

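View pics/top0.png

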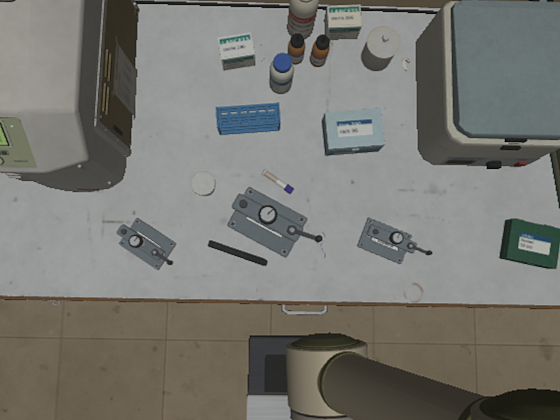

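The middle press at top (268,215) and scene (260,230) is the largest, so it is the target. The other two are look-alikes. The cup is at top (204,184), the tube at (278,182) and the marker at (238,253).

```bash
cat > h.py <<'E'
import numpy as np,cv2
from scipy.spatial.transform import Rotation as R
def pose(c):
    q=np.array(c["orientation"]);return R.from_quat(q[[1,2,3,0]]).as_matrix(),np.array(c["xyz"])
def proj(c,P):
    M,t=pose(c);p=(np.atleast_2d(P)-t)@M
    return np.c_[c["cx"]+c["fx"]*p[:,0]/-p[:,2],c["cy"]-c["fy"]*p[:,1]/-p[:,2]]
def onz(c,uv,z):
    M,t=pose(c);d=M@np.array([(uv[0]-c["cx"])/c["fx"],-(uv[1]-c["cy"])/c["fy"],-1]);return t+d*(z-t[2])/d[2]
def tri(cs,uvs):
    A=np.zeros((3,3));b=np.zeros(3)
    for c,uv in zip(cs,uvs):
        M,t=pose(c);d=M@np.array([(uv[0]-c["cx"])/c["fx"],-(uv[1]-c["cy"])/c["fy"],-1]);d/=np.linalg.norm(d);Q=np.eye(3)-np.outer(d,d);A+=Q;b+=Q@t
    return np.linalg.solve(A,b)
E
python3 - <<'E'
from rig import ctrl
from h import *
s=ctrl.capture("scene");t=ctrl.capture("top")
for n,z,us,ut in[("knob",142,(261.4,203),(267.8,213.8)),("piv",105,(280.1,213.6),(289.8,229.7)),("post",120,(299.2,204.8),(316.1,235.4))]:
    print(n,onz(s,us,z).round(1),onz(t,ut,z).round(1),tri([s,t],[us,ut]).round(1))
for n,c,b in(("s",s,(215,180,100,80)),("t",t,(180,160,150,110))):
    x,y,w,h=b;im=c["color"][y:y+h,x:x+w,::-1];f=5
    cv2.imwrite(f"pics/z{n}0.png",cv2.resize(im,None,fx=f,fy=f,interpolation=cv2.INTER_CUBIC))
E
```

```text
knob [511.  122.2 142. ] [520.7 123.3 142. ] [519.3 120.6 136.1]
piv [488.8  82.1 105. ] [494.1  78.7 105. ] [494.5  78.1  99.1]
post [474.9  34.6 120. ] [482.8  27.7 120. ] [483.5  26.8 110.6]
```

View pics/zt0.png

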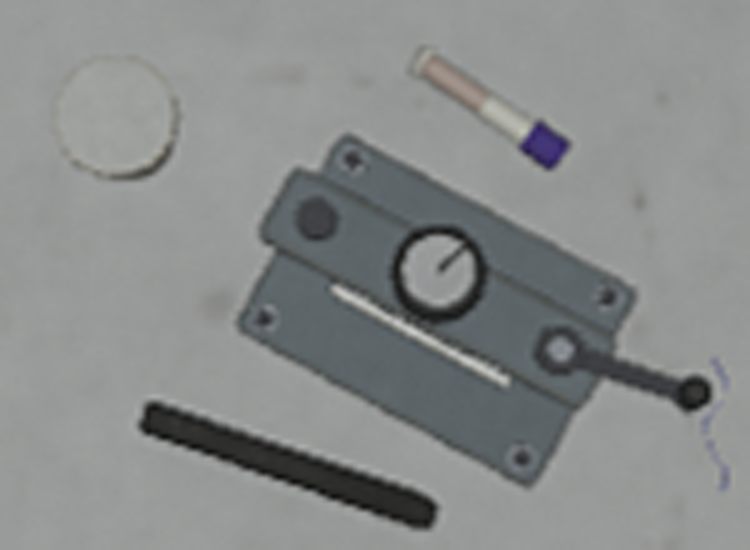

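View pics/zs0.png

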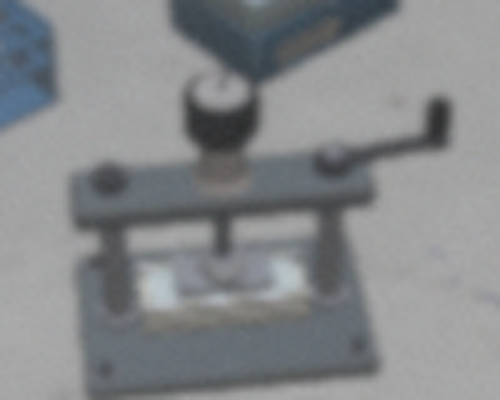

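Run:
```python
from rig import ctrl
from h import *
s=ctrl.capture("scene");t=ctrl.capture("top")
T=lambda x,y:((x-2)/5+180,(y-2)/5+160)
S=lambda x,y:((x-2)/5+215,(y-2)/5+180)
for n,p,z in[("knobtop",(440,271),154),("knobt2",(439,273),150),("hub",(562,350),112),("bolt",(318,218),106),("post",(691,393),130),("base",(436,308),12),("b1",(352,160),12),("b2",(607,296),12),("b3",(264,318),12),("b4",(521,457),12)]:
    print(n,onz(t,T(*p),z).round(1))
for n,p,z in[("knobtop",(221,95),154),("hub",(332,155),112),("bolt",(108,174),106),("post",(438,103),130)]:
    print(n,onz(s,S(*p),z).round(1))
print(tri([s,t],[S(221,95),T(440,271)]),tri([s,t],[S(332,155),T(562,350)]),tri([s,t],[S(438,103),T(691,393)]))
```

```text
knobtop [519.3 123.7 154. ]
knobt2 [519.  124.1 150. ]
hub [493.8  74.7 112. ]
bolt [545.2 172.7 106. ]
post [476.7  25.5 130. ]
base [519.6 124.4  12. ]
b1 [584.5 162.9  12. ]
b2 [526.5  49.4  12. ]
b3 [513.6 199.6  12. ]
b4 [455.2  86.1  12. ]
knobtop [515.8 126.2 154. ]
hub [490.1  78.7 112. ]
bolt [546.5 172.4 106. ]
post [475.4  25.6 130. ]
[519.67334779 123.68447858 150.36152835] [494.51743426  74.71590081 107.07061837] [476.48494715  25.09356    129.07083138]
```

```bash
cat >> h.py <<'E'
def st(ctrl):
    s=ctrl.sense();q=np.array(s["ee_rot"]);M=R.from_quat(q[[1,2,3,0]]).as_matrix()
    print("t",s["time_s"],"tcp",np.round(s["eef_pos"],1),"q",np.round(s["joints"],3),"F",np.round(s["force"],1),"T",np.round(s["wrist_torque"],3),"g",round(float(s["grip_width"]),3))
    print("toolx",M[:,0].round(3),"y",M[:,1].round(3),"z",M[:,2].round(3),"yawY",np.arctan2(M[1,1],M[0,1]).round(4))
    return s,M
E
python3 - <<'E'
from rig import ctrl
from h import *
s,M=st(ctrl)
print((M.T@(np.array([519.2,124,231])-s["eef_pos"])).round(1))
E
```

```text
t 1.1 tcp [ 148.5 -503.6  231.3] q [-1.507  0.313  1.498 -0.     1.331 -0.223] F [-0.2  0.1 -0.4] T [ 0.025 -0.013 -0.003] g 0.998
toolx [-0.  0. -1.] y [ 0.283 -0.959 -0.   ] z [-0.959 -0.283  0.   ] yawY -1.284
[ 3.000e-01 -4.971e+02 -5.331e+02]
```

Request:
arm_command(
  plan=[
    [0, 0, 0, 0.1, 0.6],
    [0, 0, 0, 0.1, 0.6],
  ],
  squeeze=40,
)

```text
time_s: 1.35
eef_pos: [148.5, -503.6, 231.3]
ee_rot: [0.03, 0.706, 0.03, -0.706]
force: [-0.4, 1.0, -1.1]
grip_width: 0.609
```

Run:
```python
from rig import ctrl
from h import *
s,M=st(ctrl)
print((M.T@(np.array([519.2,124,231])-s["eef_pos"])).round(1))
```

```text
t 1.35 tcp [ 148.5 -503.6  231.3] q [-1.507  0.313  1.498  0.     1.331 -0.02 ] F [-0.4  1.  -1.1] T [-0.007 -0.037 -0.003] g 0.609
toolx [ 0.  0. -1.] y [ 0.083 -0.997 -0.   ] z [-0.997 -0.083 -0.   ] yawY -1.4873
[ 3.000e-01 -5.944e+02 -4.218e+02]
```

Request:
arm_command(
  plan=[
    [0, -0.0495, -0.0351, 0, 0.6],
    [0, -0.0495, -0.0351, 0, 0.6],
    [0, -0.0495, -0.0351, 0, 0.6],
    [0, -0.0495, -0.0351, 0, 0.6],
    [0, -0.0495, -0.0351, 0, 0.6],
    [0, -0.0495, -0.0351, 0, 0.6],
    [0, -0.0495, -0.0351, 0, 0.6],
    [0, -0.0495, -0.0351, 0, 0.6],
    [0, -0.0495, -0.0351, 0, 0.6],
    [0, -0.0495, -0.0351, 0, 0.6],
    [0, -0.0495, -0.0351, 0, 0.6],
    [0, -0.0495, -0.0351, 0, 0.6],
  ],
)

```text
time_s: 2.85
eef_pos: [517.4, 126.8, 231.4]
ee_rot: [0.031, 0.707, 0.031, -0.706]
force: [0.8, -0.9, 0.1]
grip_width: 0.598
```

Request:
arm_command(
  plan=[
    [0, 0, 0, -0.18, 0.6],
    [0, 0, 0, -0.18, 0.6],
    [0, 0, 0, -0.18, 0.6],
    [0, 0, 0, -0.18, 0.6],
    [0, 0, 0, -0.18, 0.6],
    [0, 0, 0, -0.18, 0.6],
    [0, 0, 0, -0.18, 0.6],
    [0, 0, 0, -0.18, 0.6],
    [0, 0, 0, -0.18, 0.6],
    [0, 0, 0, -0.18, 0.6],
    [0, 0, 0, -0.18, 0.6],
    [0, 0, 0, -0.18, 0.6],
  ],
)

```text
time_s: 4.35
eef_pos: [516.6, 124.7, 231.3]
ee_rot: [0.638, 0.304, 0.638, -0.304]
force: [-0.3, 0.9, 0.3]
grip_width: 0.6
```

Request:
arm_command(
  plan=[
    [0, 0, 0, -0.18, 0.6],
    [0, 0, 0, -0.18, 0.6],
    [0, 0, 0, -0.18, 0.6],
    [0, 0, 0, -0.18, 0.6],
    [0, 0, 0, -0.18, 0.6],
    [0, 0, 0, -0.18, 0.6],
    [0, 0, 0, -0.18, 0.6],
    [0, 0, 0, 0, 0.6],
  ],
)

```text
time_s: 5.35
eef_pos: [516.6, 124.7, 231.3]
ee_rot: [0.695, -0.128, 0.695, 0.128]
force: [0.6, 0.6, -0.1]
grip_width: 0.599
```

Run:
```python
from rig import ctrl
from h import *
s,M=st(ctrl)
print((M.T@(np.array([519.2,124,125])-s["eef_pos"])).round(1))
c=ctrl.capture("scene");cv2.imwrite("pics/s1.png",cv2.resize(c["color"][100:300,160:400,::-1],None,fx=3,fy=3,interpolation=2))
```

```text
t 5.35 tcp [516.6 124.7 231.3] q [ 0.016  0.327  1.478  0.     1.336 -1.918] F [ 0.6  0.6 -0.1] T [ 0.041 -0.048 -0.021] g 0.599
toolx [-0.  0. -1.] y [-0.356  0.935  0.   ] z [ 0.935  0.356 -0.   ] yawY 1.9344
[106.3  -1.6   2.2]
```

View pics/s1.png

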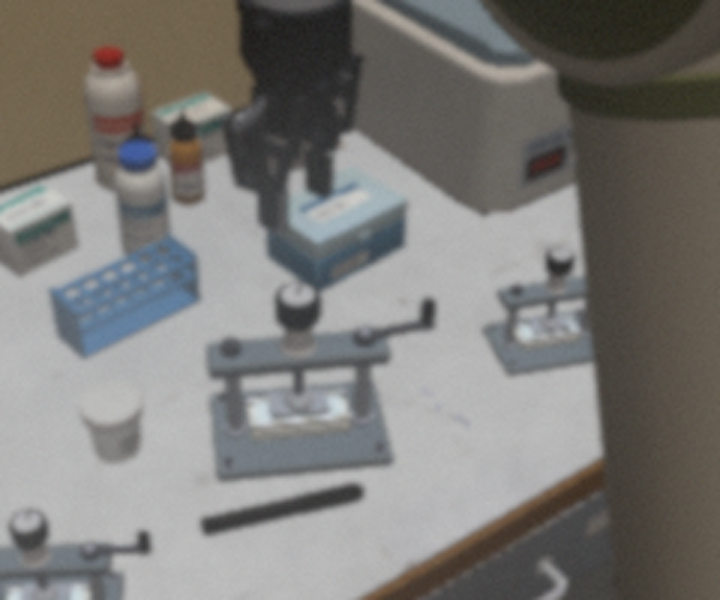

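The open gripper hangs directly above the target knob (about 297,300 in this crop), and nothing has been disturbed. Next I descend.

Request:
arm_command(
  plan=[
    [0.025, -0.0016, 0.0022, 0, 0.6],
    [0.025, 0, 0, 0, 0.6],
    [0.02, 0, 0, 0, 0.6],
    [0.015, 0, 0, 0, 0.6],
    [0.015, 0, 0, 0, 0.6],
    [0.008, 0, 0, 0, 0.6],
    [0, 0, 0, 0, 0.6],
  ],
)

```text
time_s: 6.28
eef_pos: [519.2, 124.0, 123.0]
ee_rot: [0.695, -0.128, 0.696, 0.128]
force: [-0.8, -0.1, 0.5]
grip_width: 0.6
```

Run:
```python
from rig import ctrl
from h import *
s,M=st(ctrl)
c=ctrl.capture("scene");cv2.imwrite("pics/s2.png",cv2.resize(c["color"][150:270,200:340,::-1],None,fx=5,fy=5,interpolation=2))
```

```text
t 6.275 tcp [519.2 124.  123. ] q [ 0.015  0.442  1.614  0.     1.087 -1.921] F [-0.8 -0.1  0.5] T [-0.023 -0.022 -0.011] g 0.6
toolx [-0.001 -0.    -1.   ] y [-0.357  0.934  0.   ] z [ 0.934  0.357 -0.001] yawY 1.9356
```

View pics/s2.png

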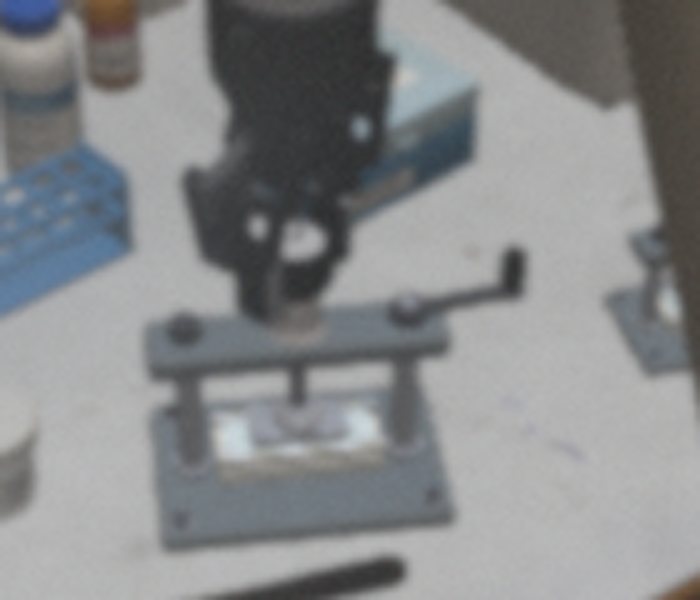

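The fingers now straddle the knob, whose light top shows at about (303,240) in the crop. I'll close.

Request:
arm_command(
  plan=[
    [0, 0, 0, 0, 0.45],
    [0, 0, 0, 0, 0.3],
    [0, 0, 0, 0, 0.2],
    [0, 0, 0, 0, 0.2],
    [0, 0, 0, 0, 0.2],
  ],
  squeeze=40,
)

```text
time_s: 6.95
eef_pos: [519.6, 123.9, 124.0]
ee_rot: [0.696, -0.129, 0.695, 0.128]
force: [-1.3, -1.6, 5.6]
grip_width: 0.406
```

Run:
```python
from rig import ctrl
from h import *
s,M=st(ctrl); print(M.T@s["force"], M.T@s["wrist_torque"])
```

```text
t 6.95 tcp [519.6 123.9 124. ] q [ 0.015  0.44   1.613 -0.     1.087 -1.921] F [-1.3 -1.6  5.6] T [-0.145  0.177 -0.019] g 0.406
toolx [ 0.001 -0.    -1.   ] y [-0.357  0.934 -0.001] z [0.934 0.357 0.001] yawY 1.936
[-5.55508089 -1.00472393 -1.81668927] [ 0.01843944  0.21694637 -0.07282884]
```

Request:
arm_command(
  plan=[
    [0, 0, 0, 0.1, 0.2],
    [0, 0, 0, 0.15, 0.2],
    [0, 0, 0, 0.15, 0.2],
    [0, 0, 0, 0.15, 0.2],
  ],
)

```text
time_s: 7.45
eef_pos: [519.6, 123.7, 124.0]
ee_rot: [0.704, 0.067, 0.703, -0.067]
force: [-0.3, -2.9, 5.8]
grip_width: 0.408
```

```bash
cat > m.py <<'E'
from rig import ctrl
from h import *
import sys
n=int(sys.argv[1]) if len(sys.argv)>1 else 0
s,M=st(ctrl); print("force tool",(M.T@s["force"]).round(2),"TZ",s["wrist_torque"][2],"tau6",s["tau"][5])
E
python3 m.py
```

```text
t 7.45 tcp [519.6 123.7 124. ] q [ 1.500e-02  4.400e-01  1.613e+00 -1.000e-03  1.087e+00 -1.366e+00] F [-0.3 -2.9  5.8] T [-0.387  0.17   0.04 ] g 0.408
toolx [ 0.001 -0.001 -1.   ] y [ 0.188  0.982 -0.   ] z [ 0.982 -0.188  0.001] yawY 1.3812
force tool [-5.84 -2.94  0.29] TZ 0.03966864521494504 tau6 -1.537439413368702
```

```bash
cat > m.py <<'E'
from rig import ctrl
from h import *
a=[];t6=[]
for i in range(6):
    s=ctrl.sense();a.append(s["wrist_torque"][2]);t6.append(s["tau"][5]);c=ctrl.capture("top")
print("TZ",np.round(a,3),"mean",np.mean(a).round(4),"tau6",np.round(t6,3));st(ctrl)
E
python3 m.py
```

```text
TZ [0.04  0.05  0.042 0.042 0.075 0.057] mean 0.051 tau6 [-1.537 -0.229  1.118  0.376  0.116  0.054]
t 7.75 tcp [519.6 123.7 124. ] q [ 1.500e-02  4.400e-01  1.613e+00 -1.000e-03  1.087e+00 -1.371e+00] F [-1.  -2.   5.5] T [-0.312  0.194  0.048] g 0.413
toolx [ 0.001 -0.001 -1.   ] y [ 0.184  0.983 -0.   ] z [ 0.983 -0.184  0.001] yawY 1.386
```

Request:
arm_command(
  plan=[
    [0, 0, 0, 0.15, 0.2],
    [0, 0, 0, 0.15, 0.2],
    [0, 0, 0, 0.15, 0.2],
    [0, 0, 0, 0.1, 0.2],
  ],
)

```text
time_s: 8.25
eef_pos: [519.5, 123.6, 124.0]
ee_rot: [0.66, 0.255, 0.659, -0.255]
force: [-2.2, -2.9, 6.0]
grip_width: 0.409
```

```bash
python3 m.py
```

```text
TZ [0.06  0.116 0.085 0.01  0.025 0.039] mean 0.0558 tau6 [-0.794 -0.079  0.775  0.271  0.095  0.052]
t 8.55 tcp [519.5 123.6 124. ] q [ 1.400e-02  4.400e-01  1.613e+00 -1.000e-03  1.087e+00 -8.210e-01] F [-1.7 -4.1  6.7] T [-0.476  0.249  0.046] g 0.408
toolx [ 0.001 -0.001 -1.   ] y [ 0.67   0.742 -0.   ] z [ 0.742 -0.67   0.001] yawY 0.8361
```

```bash
sed -i 's/range(6)/range(3)/' m.py
```

Request:
arm_command(
  plan=[
    [0, 0, 0, 0.08, 0.2],
    [0, 0, 0, 0.08, 0.2],
    [0, 0, 0, 0, 0.2],
    [0, 0, 0, 0, 0.2],
  ],
)

```text
time_s: 9.05
eef_pos: [519.5, 123.5, 124.0]
ee_rot: [0.638, 0.306, 0.637, -0.306]
force: [-2.4, -3.3, 6.4]
grip_width: 0.408
```

```bash
python3 m.py
```

```text
TZ [0.003 0.081 0.099] mean 0.061 tau6 [0.053 0.045 0.043]
t 9.2 tcp [519.5 123.5 124. ] q [ 1.400e-02  4.400e-01  1.613e+00 -1.000e-03  1.087e+00 -6.610e-01] F [-1.6 -4.8  7.2] T [-0.621  0.305  0.03 ] g 0.405
toolx [ 0.001 -0.001 -1.   ] y [0.78  0.626 0.   ] z [ 0.626 -0.78   0.001] yawY 0.6761
```

Request:
arm_command(
  plan=[
    [0, 0, 0, 0.07, 0.2],
    [0, 0, 0, 0.07, 0.2],
    [0, 0, 0, 0, 0.2],
    [0, 0, 0, 0, 0.2],
  ],
)

```text
time_s: 9.7
eef_pos: [519.4, 123.5, 124.0]
ee_rot: [0.615, 0.35, 0.614, -0.35]
force: [-1.3, -3.0, 6.8]
grip_width: 0.41
```

```bash
python3 m.py
```

```text
TZ [-0.004  0.064  0.058] mean 0.0391 tau6 [0.053 0.046 0.044]
t 9.85 tcp [519.4 123.5 124. ] q [ 1.400e-02  4.400e-01  1.613e+00 -1.000e-03  1.087e+00 -5.210e-01] F [-1.6 -3.7  7.7] T [-0.568  0.371  0.05 ] g 0.408
toolx [ 0.001 -0.001 -1.   ] y [0.86  0.511 0.   ] z [ 0.511 -0.86   0.001] yawY 0.5361
```

Request:
arm_command(
  plan=[
    [0, 0, 0, 0.07, 0.2],
    [0, 0, 0, 0.07, 0.2],
    [0, 0, 0, 0, 0.2],
    [0, 0, 0, 0, 0.2],
  ],
)

```text
time_s: 10.35
eef_pos: [519.4, 123.5, 124.0]
ee_rot: [0.589, 0.392, 0.588, -0.392]
force: [-2.4, -4.0, 6.2]
grip_width: 0.406
```

```bash
sed -i 's/range(3)/range(1)/' m.py; python3 m.py
```

```text
TZ [0.063] mean 0.0631 tau6 [0.053]
t 10.4 tcp [519.4 123.5 124. ] q [ 1.400e-02  4.400e-01  1.613e+00 -1.000e-03  1.087e+00 -3.810e-01] F [-2.  -3.1  7.4] T [-0.581  0.484  0.007] g 0.411
toolx [ 0.001 -0.001 -1.   ] y [0.923 0.386 0.   ] z [ 0.386 -0.923  0.001] yawY 0.3962
```

Request:
arm_command(
  plan=[
    [0, 0, 0, 0.07, 0.2],
    [0, 0, 0, 0.07, 0.2],
    [0, 0, 0, 0, 0.2],
    [0, 0, 0, 0, 0.2],
  ],
)

```text
time_s: 10.9
eef_pos: [519.3, 123.5, 124.0]
ee_rot: [0.56, 0.432, 0.559, -0.432]
force: [-2.4, -3.8, 7.5]
grip_width: 0.409
```

```bash
python3 m.py
```

```text
TZ [0.149] mean 0.1488 tau6 [0.174]
t 10.95 tcp [519.3 123.5 124. ] q [ 1.400e-02  4.400e-01  1.613e+00 -1.000e-03  1.088e+00 -2.410e-01] F [-2.7 -3.4  6.2] T [-0.589  0.481  0.118] g 0.409
toolx [ 0.    -0.001 -1.   ] y [0.967 0.254 0.   ] z [ 0.254 -0.967  0.001] yawY 0.2564
```

Request:
arm_command(
  plan=[
    [0, 0, 0, 0.04, 0.2],
    [0, 0, 0, 0, 0.2],
    [0, 0, 0, 0, 0.2],
  ],
)

```text
time_s: 11.32
eef_pos: [519.3, 123.5, 124.0]
ee_rot: [0.551, 0.443, 0.551, -0.443]
force: [-3.6, -3.4, 7.2]
grip_width: 0.405
```

```bash
python3 m.py;python3 m.py
```

```text
TZ [0.179] mean 0.1793 tau6 [0.213]
t 11.375 tcp [519.3 123.5 124. ] q [ 1.400e-02  4.400e-01  1.613e+00 -1.000e-03  1.088e+00 -2.010e-01] F [-3.2 -3.5  5.8] T [-0.647  0.49   0.201] g 0.409
toolx [ 0.    -0.001 -1.   ] y [0.977 0.215 0.   ] z [ 0.215 -0.977  0.001] yawY 0.2165
TZ [0.201] mean 0.2013 tau6 [0.205]
t 11.425 tcp [519.3 123.5 124. ] q [ 1.400e-02  4.400e-01  1.613e+00 -1.000e-03  1.088e+00 -2.020e-01] F [-2.7 -4.4  7.6] T [-0.626  0.496  0.193] g 0.409
toolx [ 0.    -0.001 -1.   ] y [0.977 0.215 0.   ] z [ 0.215 -0.977  0.001] yawY 0.2165
```

Request:
arm_command(
  plan=[
    [0, 0, 0, -0.15, 0.2],
    [0, 0, 0, -0.15, 0.2],
    [0, 0, 0, -0.15, 0.2],
    [0, 0, 0, -0.15, 0.2],
    [0, 0, 0, -0.15, 0.2],
    [0, 0, 0, -0.15, 0.2],
    [0, 0, 0, -0.15, 0.2],
    [0, 0, 0, -0.15, 0.2],
    [0, 0, 0, -0.15, 0.2],
    [0, 0, 0, -0.15, 0.2],
    [0, 0, 0, -0.15, 0.2],
    [0, 0, 0, -0.06, 0.2],
  ],
)

```text
time_s: 12.92
eef_pos: [519.6, 124.0, 124.0]
ee_rot: [0.696, -0.126, 0.695, 0.126]
force: [-0.6, -1.2, 6.3]
grip_width: 0.407
```

Request:
arm_command(
  plan=[
    [0, 0, 0, 0, 0.2],
    [0, 0, 0, 0, 0.2],
    [0, 0, 0, 0, 0.2],
  ],
)

```text
time_s: 13.3
eef_pos: [519.6, 123.9, 124.0]
ee_rot: [0.696, -0.125, 0.696, 0.125]
force: [-0.4, -1.7, 6.3]
grip_width: 0.407
```

```bash
python3 m.py
```

```text
TZ [-0.023] mean -0.0234 tau6 [-0.042]
t 13.35 tcp [519.6 123.9 124. ] q [ 0.015  0.44   1.613 -0.     1.087 -1.911] F [-0.1 -1.7  5.7] T [-0.127  0.158 -0.029] g 0.41
toolx [ 0.001 -0.    -1.   ] y [-0.348  0.938 -0.001] z [0.938 0.348 0.001] yawY 1.9259
```

Now release, rise, and check the mark direction.

Request:
arm_command(
  plan=[
    [0, 0, 0, 0, 0.6],
    [0, 0, 0, 0, 0.6],
    [0, 0, 0, 0, 0.6],
    [-0.03, 0, 0, 0, 0.6],
    [-0.04, 0, 0, 0, 0.6],
    [-0.04, 0, 0, 0, 0.6],
    [-0.03, 0.03, 0, 0, 0.3],
    [0, 0, 0, 0, 0],
  ],
)

```text
time_s: 14.35
eef_pos: [509.0, 153.3, 265.3]
ee_rot: [0.697, -0.126, 0.694, 0.126]
force: [0.6, -0.2, 0.1]
grip_width: 0.181
```

Run:
```python
from rig import ctrl
from h import *
s,M=st(ctrl)
for n,b in(("scene",(215,180,110,80)),("top",(180,160,150,110))):
    c=ctrl.capture(n);x,y,w,h=b
    cv2.imwrite(f"pics/{n}3.png",cv2.resize(c["color"][y:y+h,x:x+w,::-1],None,fx=5,fy=5,interpolation=2))
```

```text
t 14.35 tcp [509.  153.3 265.3] q [ 0.072  0.303  1.422  0.     1.412 -1.856] F [ 0.6 -0.2  0.1] T [-0.025 -0.005 -0.023] g 0.181
toolx [ 0.004  0.    -1.   ] y [-0.35   0.937 -0.001] z [0.937 0.35  0.004] yawY 1.928
```

View pics/scene3.png

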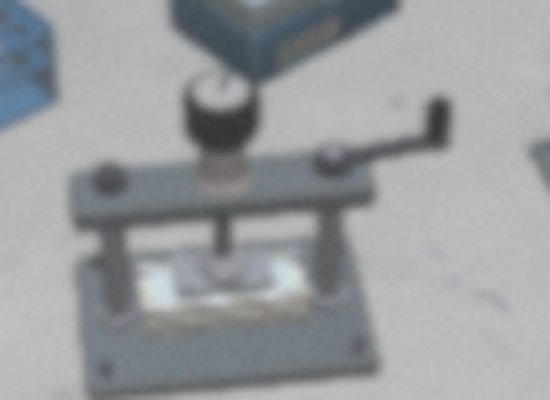

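View pics/top3.png

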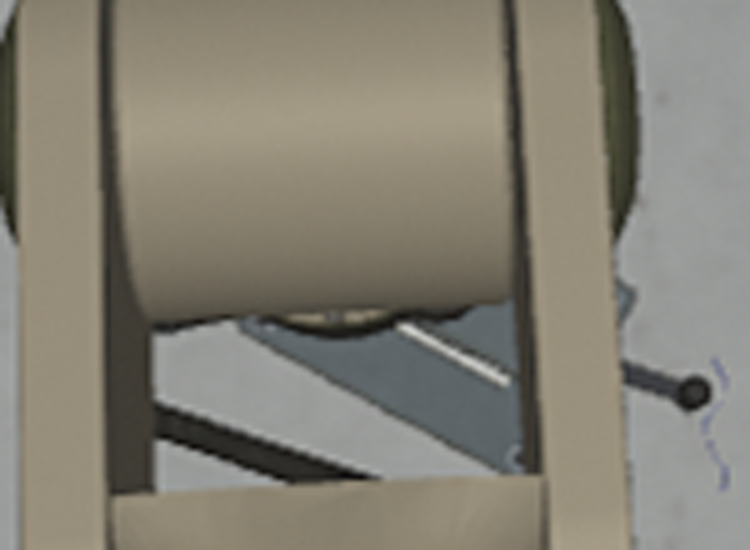

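The mark is back in its starting direction (scene crop ~222,80), which matches the expected net turn. The lever has not moved. Next, position closed fingers on the lever post's front side.

Request:
arm_command(
  plan=[
    [0, 0, 0, 0.173, 0],
    [0, 0, 0, 0.173, 0],
    [0, 0, 0, 0.173, 0],
    [0, 0, 0, 0.172, 0],
    [0, -0.0443, -0.0079, 0, 0],
    [0, -0.0443, -0.0079, 0, 0],
    [0, -0.0443, -0.0079, 0, 0],
    [0.04, 0, 0, 0, 0],
    [0.04, 0, 0, 0, 0],
    [0.01, 0, 0, 0, 0],
    [0, 0, 0, 0, 0],
  ],
)

```text
time_s: 15.82
eef_pos: [442.7, 34.2, 173.2]
ee_rot: [0.697, 0.118, 0.698, -0.118]
force: [-0.6, 0.2, 0.7]
grip_width: -0.0
```

Run:
```python
from rig import ctrl
from h import *
s,M=st(ctrl)
print((M.T@(np.array([443,35.5,114])-s["eef_pos"])).round(1))
for n,b in(("scene",(215,150,110,110)),("top",(180,160,150,110))):
    c=ctrl.capture(n);x,y,w,h=b
    cv2.imwrite(f"pics/{n}4.png",cv2.resize(c["color"][y:y+h,x:x+w,::-1],None,fx=5,fy=5,interpolation=2))
```

```text
t 15.825 tcp [442.7  34.2 173.2] q [-0.188  0.195  1.812 -0.     1.135 -1.423] F [-0.6  0.2  0.7] T [0.035 0.065 0.035] g -0.0
toolx [-0.001  0.    -1.   ] y [ 0.33   0.944 -0.   ] z [ 0.944 -0.33  -0.001] yawY 1.2347
[59.2  1.3 -0.1]
```

View pics/scene4.png

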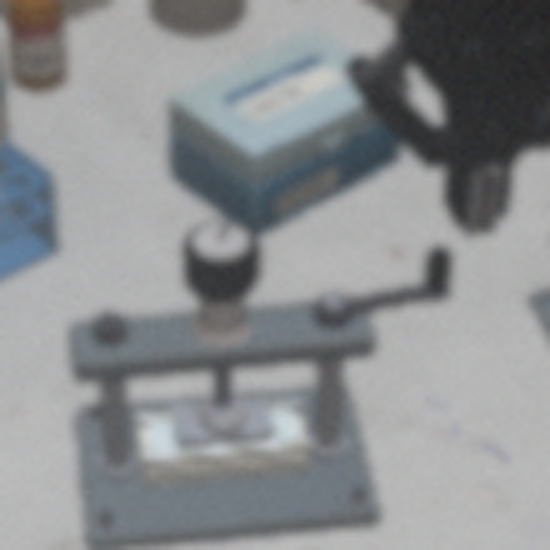

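View pics/top4.png

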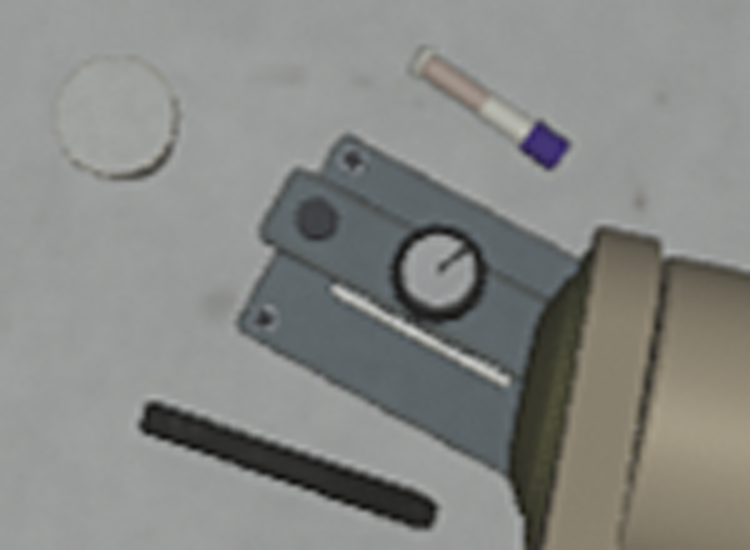

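The top view shows the mark at (440,271)→(467,240), the same as at the start. The cup, tube and marker are in place. I'll descend beside the post.

Request:
arm_command(
  plan=[
    [0.03, 0.0013, 0, 0, 0],
    [0.02, 0, 0, 0, 0],
    [0.009, 0, 0, 0, 0],
    [0, 0, 0, 0, 0],
  ],
)

```text
time_s: 16.42
eef_pos: [443.4, 35.6, 114.8]
ee_rot: [0.697, 0.118, 0.697, -0.118]
force: [0.6, 0.2, 0.1]
grip_width: 0.0
```

Run:
```python
from rig import ctrl
from h import *
s,M=st(ctrl)
c=ctrl.capture("scene");x,y,w,h=(240,150,110,110)
cv2.imwrite("pics/s5.png",cv2.resize(c["color"][y:y+h,x:x+w,::-1],None,fx=5,fy=5,interpolation=2))
# plan arc: tool centre = pivot + 55*u(a) - 17.5*n ; 
piv=np.array([494,75]);p=s["eef_pos"][:2];yaw=np.arctan2(M[1,1],M[0,1])
yaws=np.linspace(1.2347,2.15,13)[1:]
aa=np.linspace(-1.905,-0.60,13)
for i,a in enumerate(aa):
    yw=yaw if i==0 else yaws[i-1]
    u=np.array([np.cos(a),np.sin(a)]);zt=np.array([np.sin(yw),-np.cos(yw)])
    tgt=piv+55*u-17.5*zt
    d=tgt-p; yv=np.array([np.cos(yaw),np.sin(yaw)]);zv=np.array([np.sin(yaw),-np.cos(yaw)])
    print(round(a,3),tgt.round(1),"shift y %.1f z %.1f turn %.3f"%(d@yv,d@zv,-(yw-yaw)))
    p=tgt;yaw=yw
```

```text
t 16.425 tcp [443.4  35.6 114.8] q [-0.184  0.278  1.882 -0.     0.981 -1.419] F [0.6 0.2 0.1] T [ 0.005 -0.025  0.023] g 0.0
toolx [ 0.001 -0.    -1.   ] y [0.329 0.944 0.   ] z [ 0.944 -0.329  0.001] yawY 1.2351
-1.905 [459.4  28.8] shift y -1.2 z 17.4 turn -0.000
-1.796 [464.8  25.9] shift y -1.0 z 6.0 turn -0.076
-1.688 [470.4  23.6] shift y -0.8 z 6.0 turn -0.076
-1.579 [476.2  21.9] shift y -0.6 z 6.0 turn -0.076
-1.47 [482.   20.8] shift y -0.4 z 6.0 turn -0.076
-1.361 [488.   20.4] shift y -0.2 z 5.9 turn -0.076
-1.252 [493.8  20.6] shift y -0.0 z 5.9 turn -0.076
-1.144 [499.6  21.5] shift y 0.2 z 5.8 turn -0.076
-1.035 [505.2  23. ] shift y 0.3 z 5.8 turn -0.076
-0.926 [510.6  25. ] shift y 0.5 z 5.7 turn -0.076
-0.817 [515.7  27.6] shift y 0.7 z 5.7 turn -0.076
-0.709 [520.4  30.8] shift y 0.9 z 5.6 turn -0.076
-0.6 [524.7  34.4] shift y 1.1 z 5.5 turn -0.076
```

View pics/s5.png

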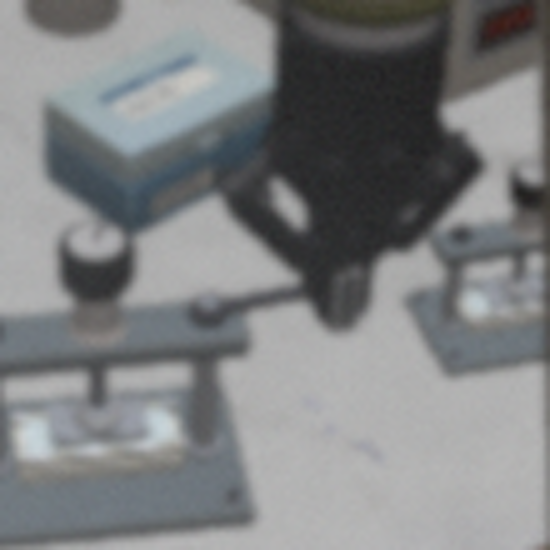

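The fingers stand in front of the post at the right height. First I move into contact and through about half the arc, then check.

Request:
arm_command(
  plan=[
    [0, 0, 0.009, 0, 0],
    [0, -0.0012, 0.008, 0, 0],
    [0, -0.001, 0.006, -0.076, 0],
    [0, -0.0008, 0.006, -0.076, 0],
    [0, -0.0006, 0.006, -0.076, 0],
    [0, -0.0004, 0.006, -0.076, 0],
    [0, -0.0002, 0.006, -0.076, 0],
    [0, 0, 0.006, -0.076, 0],
  ],
)

```text
time_s: 17.48
eef_pos: [493.9, 20.4, 114.4]
ee_rot: [0.706, -0.043, 0.706, 0.043]
force: [-1.4, -1.3, 0.3]
grip_width: -0.0
```

Run:
```python
from rig import ctrl
from h import *
s,M=st(ctrl)
c=ctrl.capture("scene");x,y,w,h=(240,150,110,110)
cv2.imwrite("pics/s6.png",cv2.resize(c["color"][y:y+h,x:x+w,::-1],None,fx=5,fy=5,interpolation=2))
```

```text
t 17.475 tcp [493.9  20.4 114.4] q [-0.196  0.376  1.741 -0.     1.025 -1.889] F [-1.4 -1.3  0.3] T [-0.148  0.224  0.029] g -0.0
toolx [-0. -0. -1.] y [-0.122  0.993 -0.   ] z [ 0.993  0.122 -0.   ] yawY 1.6933
```

View pics/s6.png

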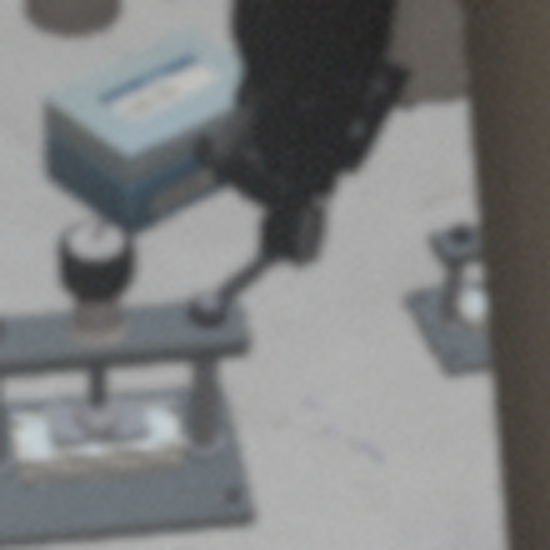

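The lever is being swept round with about 1.9 N of contact force. I continue the arc.

Request:
arm_command(
  plan=[
    [0, 0.0002, 0.0058, -0.076, 0],
    [0, 0.0003, 0.0058, -0.076, 0],
    [0, 0.0005, 0.0057, -0.076, 0],
    [0, 0.0007, 0.0057, -0.076, 0],
    [0, 0.0009, 0.0056, -0.076, 0],
    [0, 0.001, 0.004, -0.076, 0],
    [0, 0, 0, 0, 0],
  ],
)

```text
time_s: 18.4
eef_pos: [523.3, 33.6, 114.4]
ee_rot: [0.678, -0.2, 0.678, 0.2]
force: [0.4, 0.3, 0.4]
grip_width: -0.001
```

Run:
```python
from rig import ctrl
from h import *
s,M=st(ctrl)
c=ctrl.capture("scene");x,y,w,h=(240,150,110,110)
cv2.imwrite("pics/s7.png",cv2.resize(c["color"][y:y+h,x:x+w,::-1],None,fx=5,fy=5,interpolation=2))
```

```text
t 18.4 tcp [523.3  33.6 114.4] q [-0.159  0.434  1.652  0.     1.055 -2.305] F [0.4 0.3 0.4] T [ 0.008 -0.002  0.038] g -0.001
toolx [ 0. -0. -1.] y [-0.544  0.839 -0.   ] z [0.839 0.544 0.   ] yawY 2.1456
```

View pics/s7.png

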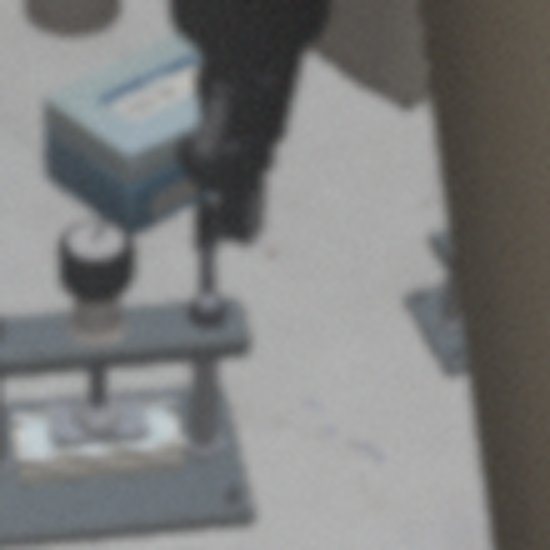

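Request:
arm_command(
  plan=[
    [0, 0.0009, 0.0018, 0, 0],
    [0, 0.0009, 0.0018, 0, 0],
    [0, 0, 0, 0, 0],
  ],
)

```text
time_s: 18.82
eef_pos: [525.0, 37.3, 114.3]
ee_rot: [0.678, -0.201, 0.678, 0.201]
force: [0.7, -0.6, 1.0]
grip_width: 0.0
```

```bash
python3 m.py
```

```text
TZ [0.018] mean 0.018 tau6 [0.027]
t 18.875 tcp [525.   37.3 114.3] q [-0.152  0.438  1.646  0.     1.057 -2.299] F [0.3 0.1 0.5] T [-0.046  0.026 -0.024] g -0.001
toolx [ 0.  0. -1.] y [-0.545  0.839  0.   ] z [0.839 0.545 0.   ] yawY 2.1467
```

Request:
arm_command(
  plan=[
    [0, 0.0009, 0.0018, 0, 0],
    [0, 0, 0, 0, 0],
  ],
)

```text
time_s: 19.12
eef_pos: [525.6, 38.2, 114.3]
ee_rot: [0.677, -0.201, 0.679, 0.201]
force: [-3.2, -5.5, 1.4]
grip_width: 0.002
```

Request:
arm_command(
  plan=[
    [0, 0.0009, 0.0018, 0, 0],
    [0, 0, 0, 0, 0],
  ],
)

```text
time_s: 19.38
eef_pos: [525.8, 38.5, 114.2]
ee_rot: [0.676, -0.202, 0.68, 0.2]
force: [-9.1, -15.5, 4.0]
grip_width: 0.001
```

The lever is firmly on its stop (18 N). I back off along the push line, rise, move aside and look.

Request:
arm_command(
  plan=[
    [0, -0.003, -0.006, 0, 0],
    [0, -0.006, -0.012, 0, 0],
    [0, -0.006, -0.012, 0, 0],
    [-0.04, 0, 0, 0, 0],
    [-0.06, 0, 0, 0, 0],
    [-0.06, 0, -0.02, 0, 0],
    [0, -0.04, -0.04, 0, 0],
    [0, -0.04, -0.04, 0, 0],
    [0, -0.04, -0.04, 0, 0],
    [0, -0.04, -0.04, 0, 0],
    [0, -0.03, -0.03, 0, 0],
    [0, 0, 0, 0, 0],
  ],
)

```text
time_s: 20.88
eef_pos: [442.9, -257.2, 273.1]
ee_rot: [0.677, -0.197, 0.682, 0.194]
force: [0.3, -0.3, 0.2]
grip_width: 0.001
```

Run:
```python
from rig import ctrl
from h import *
s,M=st(ctrl)
for n,b in(("scene",(215,150,110,110)),("top",(180,160,150,110))):
    c=ctrl.capture(n);x,y,w,h=b
    cv2.imwrite(f"pics/{n}8.png",cv2.resize(c["color"][y:y+h,x:x+w,::-1],None,fx=5,fy=5,interpolation=2))
```

```text
t 20.875 tcp [ 442.9 -257.2  273.1] q [-0.751  0.258  1.461 -0.008  1.423 -2.88 ] F [ 0.3 -0.3  0.2] T [ 0.031 -0.037 -0.034] g 0.001
toolx [-0.006 -0.006 -1.   ] y [-0.531  0.847 -0.002] z [ 0.847  0.531 -0.008] yawY 2.1305
```

View pics/scene8.png

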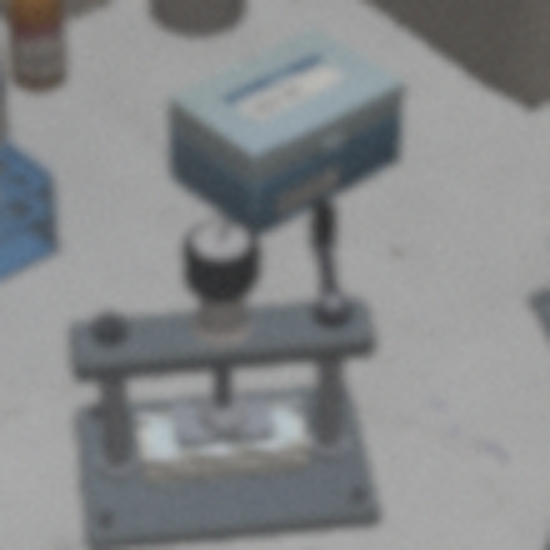

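View pics/top8.png

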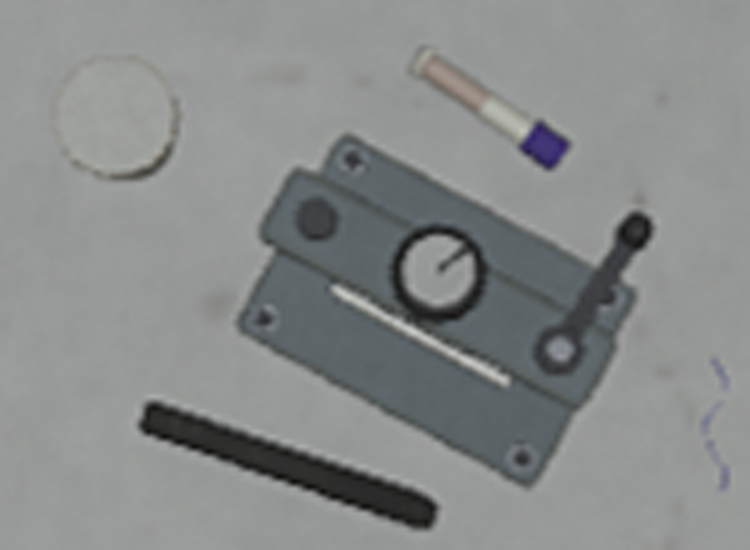

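The lever points to the rear and the mark and loose items are unchanged. Joint 6 sits right at its range edge (-2.88), so I'll turn it back before handing in.

Request:
arm_command(
  plan=[
    [0, 0, 0, 0.15, 0],
    [0, 0, 0, 0.15, 0],
    [0, 0, 0, 0, 0],
    [0, 0, 0, 0, 0],
  ],
)

```text
time_s: 21.48
eef_pos: [443.9, -254.6, 273.6]
ee_rot: [0.699, -0.096, 0.703, 0.092]
force: [0.4, 0.4, 0.2]
grip_width: 0.001
```

Run:
```python
from rig import ctrl
from h import *
s,M=st(ctrl);c=ctrl.capture("top")
T=lambda x,y:((x-2)/5+180,(y-2)/5+160)
h=onz(c,T(560,350),112);p=onz(c,T(634,231),130);d=p-h
print(h,p,"lever",np.arctan2(d[1],d[0])+0.475+np.pi/2, np.hypot(d[0],d[1]))
```

```text
t 21.475 tcp [ 443.9 -254.6  273.6] q [-0.746  0.256  1.462 -0.008  1.423 -2.583] F [0.4 0.4 0.2] T [-0.04  -0.012  0.02 ] g 0.001
toolx [-0.005 -0.006 -1.   ] y [-0.264  0.964 -0.004] z [ 0.964  0.264 -0.007] yawY 1.8381
[493.82649791  75.46957072 112.        ] [539.4478274   48.29935621 130.        ] lever 1.508648324338671 53.09921148606875
```

```bash
python3 -c "
from rig import ctrl
print(ctrl.finish_job())"
```

```text
the job is handed in; nothing more can be done
None
```

I set the clearance, swung the lever to its rear stop and handed the job in at about 21.5 s. The system gave no verdict.

- **Bottoming:** I turned the knob of the largest (middle) press clockwise until the wrist torque rose from 0.05 to about 0.21 N m. That is roughly 0.13 rad past contact, well short of the overtightening limit of about 0.3 rad.
- **Backing off:** I turned it back 1.71 rad, which should leave it about 90° off contact. That works out from the torque, since the gap is too small to measure directly. The knob's mark looks the same in both views as at the start, which fits the expected net turn of almost zero.
- **Lever:** I pushed it until the force rose to about 18 N at the stop, then let go. The last top picture puts it at about 1.51 rad; the stop is at 1.5.
- **Other things:** The cup, tube and marker show no movement in the top pictures. At the end the arm was clear of everything and read only noise-level force.

While backing away, joint 6 reached its range edge, reading -2.88 against a limit of -2.88. I turned it back to -2.58 before handing in. The readings did not show it passing the limit, but they are rounded, so I can't rule out a tiny excursion.

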